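Set the large stage back on the colour scale

TASK

Put the larger of the two three-footed stages back on the colour scale: set it down so that all its ball feet settle fully home and it sits level, the lone foot in line with the grab bar in the round cone cup and the other two in the groove and on the flat post. Leave the smaller stage where it is.

Things in the scene. Friction and masses are not known exactly. Their poses are not given: they have to be found in the camera images.
- stage_large: Larger loose stage, aluminium, 108 mm long, 96 wide, 65 tall, 0.2-0.4 kg. Origin under its middle, level with its feet's lowest points; x along the longest arm, z up. Ball feet 20 mm in diameter at (x, y) = (56, 0), (-28, 36), (-28, -36) mm; arms' top 29 mm up. Black grab bar along x over the origin, 60 x 14 x 14 mm, centre 58 mm up, on 10 mm posts at x = -22 and 22 mm.
- stage_small: Smaller stage of another scale, same make, same axes and same grab bar (60 x 14 x 14 mm, centre 58 mm up), but ball feet 16 mm in diameter at (38, 0), (-19, 24), (-19, -24) mm. Not wanted: leave it where it stands. Both stages and the base stand in front of a wall shelf, which hangs over the worktop beyond about x = 0.62 m, some 0.4 m up.
- scale_base: Fixed grey base plate, 170 x 120 x 10 mm. Origin on the worktop, mid seats; x to the cone cup, display strip at -x. Seats: 90 deg cone cup at (56, 0) mm, mouth 40 mm, rim 34 mm up; 90 deg vee groove at (-28, 36), 40 mm wide, 34 up, aimed at the cone; flat post at (-28, -36), 36 mm across, 18 up. Stage home: axes parallel, its origin 18 mm above this one. Smooth: feet slide in from 8 mm off.

How it is judged (in metres and radians):
At the end, for the whole second after the job is handed in: the large stage rests released on the scale base with all three feet home: its origin within 10 mm sideways of the base's and 14 to 22 mm above it, level within 3.4 degrees, turned within 10 degrees of the base, at rest (horizontal distance between stage_large and scale_base below 0.01 m and z of stage_large in the frame of scale_base between 0.014 and 0.022 m and angle between stage_large's own z axis and vertical below 0.06 rad and angle between the x axis of stage_large and the x axis of scale_base, either way round below 0.175 rad and linear speed of stage_large below 0.02 m/s); the robot touches nothing.
It fails at once if the small stage is moved by more than 30 mm (distance of stage_small from where it was at the start of the episode above 0.03 m).
It also fails if it takes over 32 s, if anything falls off the work surface, if the arm or the gripper's body presses on something with over 40 N, if the wrist force passes 120 N, or if a joint passes its speed limit or range.

ROBOT

A 7-joint arm with a two-finger parallel gripper is mounted at the origin on a cart in front of the work surface, level with it; the furniture and walls round the work are solid. World frame = base frame: x ahead of the robot, y to its left, z up, the work surface at z = 0. Lengths are in mm, angles in rad, forces in N, time in s.
With the tool pointing down it reaches from about 425 to 950 mm from the base axis. Payload 16.7 kg.
Tool frame: the origin (TCP) lies at the very end of the fingers, on their centre line; the grasp point (between the pads) lies 19 mm behind it (grip_depth is the distance from the TCP to the grasp point, in mm); z points along the fingers, y is the line along which they close (so a half turn about z gives the same grasp; the last joint's range is limited). The gripper opens to 94 mm and grips with 3 to 60 N. Pads are 16 mm wide; open, the fingers measure 119 mm over their backs; the gripper's body (75 mm by 177 mm) begins 78 mm behind the grasp point.
Start: joints at [1.056, 0.426, 0.074, 1.606, -0.034, 1.111, -0.067], TCP at [241.412, -630.313, 205.467] pointing down, gripper open.
Joint ranges: [-2.85, 2.85], [-0.5, 2.14], [-1.23, 1.37], [0.21, 2.46], [-1.02, 4.16], [0.16, 2.05], [-2.73, 2.73]. Speed limits (rad/s): [1.89, 1.89, 2.39, 2.39, 3.01, 3.01, 3.01].

INTERFACE

Orientations are given as a rotation vector (axis times angle).
In Python, from station import observe, read_camera, calibration, job_done, spot_in, outline_of, grip_depth gives the robot as it stands.
- The arm moves only by the tool send_rows, never from a script. Its argument "plan" is a list of rows, each a list of 5 numbers: the shift along the tool's x, y, z normalised to -1 to 1, where 1 is 0.4 m, then the turn about the tool's z normalised to -1 to 1, where 1 is pi rad, then the opening, from 0 (shut) to 1 (fully open). In form: [[dx, dy, dz, yaw, jaw], ...]. A call has 1 to 20 rows; each row is the pose to reach, as a shift and turn from the pose commanded when the call began, along the tool's axes at that moment, turning the shorter way round; what a row does not reach only later rows make up. A row lasts 1/12 s, in which the tool goes at most 41.7 mm and 7.16 degrees, less where a joint would pass 70% of its speed; a pose out of reach is approached as far as the arm can. A call with a number of a shift or a turn outside -1 to 1 is refused whole. A call with a gripper value outside its range is refused whole. The fingers move at their own pace and stop on an object; the grip force is fixed at half the most. Time passes only in rows, so rows that repeat a pose let the fingers close. It gives the time, the measured TCP pose, the force, the opening and the grip force at its end, in the units of the state.
- observe(): the state, without advancing time (a new reading comes with each control period).
- read_camera(name): name is "side" or "top"; returns the picture (384x512x3 uint8, blue, green, red); there is no depth.
- calibration(name): a dict with "K" (3x3 intrinsics, pixels), "dist_coeffs" ([k1, k2, p1, p2, k3] as OpenCV has them; the pictures are not rectified), "pose" (4x4, takes a point from camera to world coordinates). Camera axes: x right, y down, z forward; pixel columns grow to the right and rows downward; lengths in mm; the calibration is good to about 2 mm. A picture is of the moment at which its call begins. calibration takes no time and is no camera call.
- job_done(): hands the job in; it is judged then, once.
Trained networks look in the newest picture that a camera, given by its name, has taken for a name from the list of things; names that differ only in an ending like _2 or _b are one class to them, and where a whole thing is asked for, a point or a joint stands for the part that bears it (a point fixed in the world has none). Each returns a list of dicts, best first, with "score" (0 to 1); they miss things now and then, are a little off and sometimes report something else, mostly with a low value. They report only what shows in the picture. A call takes as long as a camera call.
- spot_in(camera, name): "bbox" ([left, top, right, bottom] in pixels, round what is visible of it).
- outline_of(camera, name): "mask" (384x512 bool, what is visible of it) and "bbox" ([left, top, right, bottom] in pixels, round what is visible of it).
The state is a dict: "time": time; "q": joint angles; "joint_velocities": joint speeds; "joint_torque": joint torques, N m; "tool_pos": TCP position; "tool_rot": TCP orientation; "force": force on the tool from outside, world axes, zero at the start; "ft_torque": the same for the moment, N m; "gripper_width": finger opening in mm; "grip_force": force on a finger pad.
Only numpy, scipy, OpenCV 4.12 (cv2) and the standard library are available. Lean on these libraries where they do the work, as an engineer would, in place of code of your own. Each camera call takes 0.05 s, during which the arm holds its last target. There are 200 camera calls.

## Working session

There is one attempt and no reset: what is moved stays moved. The work goes in short steps, Python scripts to look and compute and a tool call to move; the robot and the scene stay as the last step left them, time stands still between calls to the robot, and variables do not carry over. Pictures are saved under pics/ and viewed, at most 10 in all, crops included, and the job is handed in when it is done.

Besides the shell and the picture viewer there is one more tool, called after ">>>" as name(argument=value, ...) on one line, values as JSON. send_rows: Moves the arm, as the interface text tells. Scaled input: -1 to 1 covers 0.4 m each way for a shift and pi rad each way for a turn. Its arguments: {"type":"object","properties":{"plan":{"type":"array"}},"required":["plan"]}

```bash
mkdir -p pics; python3 - <<'E'
from station import *
import cv2,numpy as np
s=observe();print(s['time'],s['tool_pos'],s['tool_rot'],s['gripper_width'],grip_depth)
ims=[]
for c in("top","side"):
    im=read_camera(c);cv2.imwrite(f"pics/{c}0.png",im);k=calibration(c);print(c,np.round(k['K'],1).tolist(),k['dist_coeffs'],np.round(k['pose'],3).tolist())
    for n in("stage_large","stage_small","scale_base"):
        for d in spot_in(c,n)[:3]:print(c,n,np.round(d['bbox']),round(d['score'],2))
E
```

```text
0.0 [ 241.23175472 -629.93359595  204.77858661] [-3.08796647e+00 -5.71060088e-01  5.25316078e-04] 93.84816796866535 18.8
top [[474.0, 0.0, 258.5], [0.0, 474.0, 198.8], [0.0, 0.0, 1.0]] [-0.07182829  0.          0.          0.          0.        ] [[0.0, -0.998, 0.066, 439.097], [-1.0, 0.001, 0.02, -261.224], [-0.02, -0.066, -0.998, 1012.12], [0.0, 0.0, 0.0, 1.0]]
top stage_large [162. 178. 207. 226.] 0.61
top stage_small [241. 193. 279. 225.] 0.74
top scale_base [315. 163. 378. 249.] 0.86
side [[408.3, 0.0, 251.5], [0.0, 408.3, 191.6], [0.0, 0.0, 1.0]] [-0.00856625  0.          0.          0.          0.        ] [[-0.914, -0.187, 0.36, 207.821], [-0.405, 0.455, -0.793, 432.327], [-0.015, -0.871, -0.492, 482.649], [0.0, 0.0, 0.0, 1.0]]
side stage_large [187. 233. 255. 282.] 0.7
side stage_large [249. 161. 325. 200.] 0.7
side stage_small [245. 185. 281. 226.] 0.64
side scale_base [250. 163. 326. 202.] 0.8
```

View pics/top0.png

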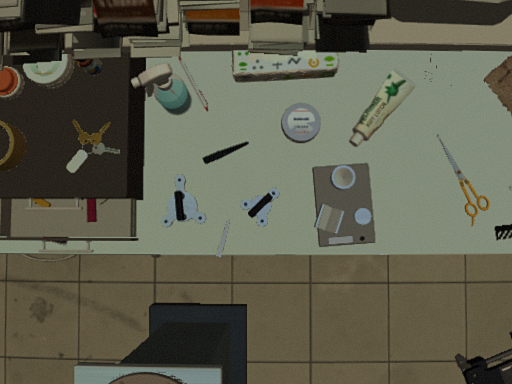

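View pics/side0.png

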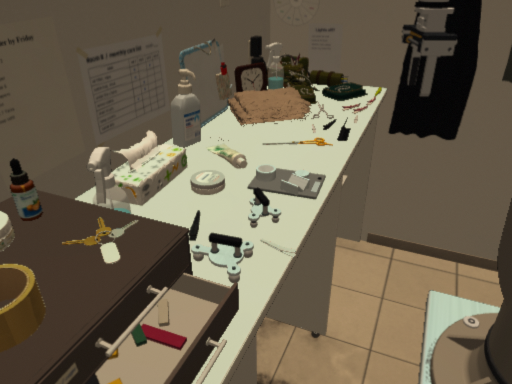

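The top view shows the large stage at about (183,203) with its lone foot up at (181,180), the small stage at (262,205), and the base at (344,205) with the cone cup at (343,177). The side view agrees. I'll enlarge the area to get precise features.

```bash
python3 - <<'E'
import cv2,numpy as np
im=cv2.imread("pics/top0.png")
a=cv2.resize(im[168:238,150:220],None,fx=5.7,fy=5.7,interpolation=cv2.INTER_CUBIC)
b=cv2.resize(im[158:253,305:385],None,fx=5,fy=5,interpolation=cv2.INTER_CUBIC)
o=np.zeros((475,800,3),np.uint8);o[:399,:399]=a;o[:475,400:800]=b
cv2.imwrite("pics/crop0.png",o)
E
```

```text
(no output)
```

View pics/crop0.png

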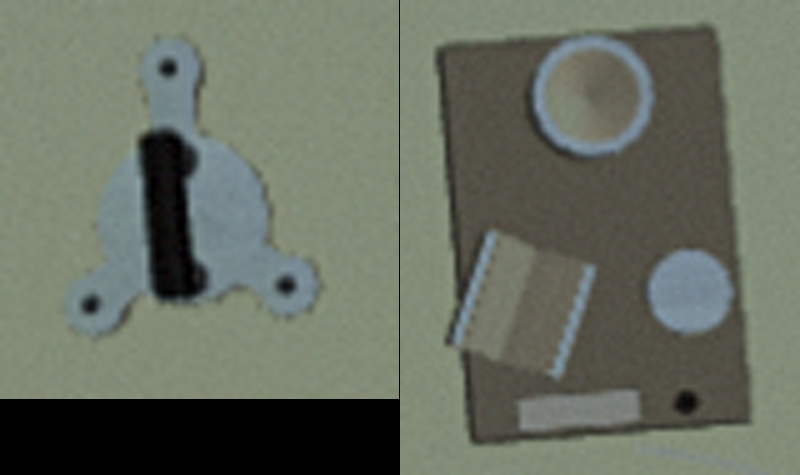

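The crop shows the screws of the three feet at (167,68), (90,305) and (286,285), and the bar running from (161,133) to (177,297). The cone is at (593,96), the post at (690,291), the groove at about (524,303), and the plate corners are clear.

```bash
cat > h.py <<'E'
import cv2,numpy as np
from scipy.optimize import least_squares
from station import *
def proj(c,P):
    k=calibration(c);T=np.linalg.inv(np.array(k['pose']))
    return cv2.projectPoints(np.array(P,float),cv2.Rodrigues(T[:3,:3])[0],T[:3,3],np.array(k['K']),np.array(k['dist_coeffs']))[0][:,0]
def W(p,M):
    M=np.array(M,float);c,s=np.cos(p[2]),np.sin(p[2])
    return np.c_[p[0]+c*M[:,0]-s*M[:,1],p[1]+s*M[:,0]+c*M[:,1],M[:,2]]
def fit(c,M,uv,p0):
    r=least_squares(lambda p:(proj(c,W(p,M))-uv).ravel(),p0,loss='soft_l1',x_scale=[10,10,.1])
    return r.x,np.round((proj(c,W(r.x,M))-uv),1).tolist()
E
python3 - <<'E'
from h import *
f=lambda a,x0,y0,s:(np.array(a)+.5)/s-.5+[x0,y0]
uS=f([(167,68),(90,305),(286,285),(161,133),(177,297)],150,168,5.7)
MS=[(56,0,29),(-28,36,29),(-28,-36,29),(30,0,65),(-30,0,65)]
uB=f([(193,96),(290,291),(124,303),(38,47),(316,27),(350,422),(74,442)],305,158,5)
MB=[(56,0,34),(-28,-36,18),(-28,36,34)]
S=fit("top",MS,uS,[440,-100,0]);B=fit("top",MB,uB[:3],[440,-430,0])
print(S);print(B)
# plate corners at z=10 in base frame
for i in range(3,7):
    r=least_squares(lambda q:(proj("top",[[q[0],q[1],10]])[0]-uB[i]),[440,-430]).x
    c,s=np.cos(B[0][2]),np.sin(B[0][2]);d=r-B[0][:2];print(np.round([c*d[0]+s*d[1],-s*d[0]+c*d[1]],1))
print("side S",proj("side",W(S[0],MS)).round(1).tolist());print("side B",proj("side",W(B[0],MB)).round(1).tolist())
print(cv2.Rodrigues(observe()['tool_rot'])[0].round(3))
im=cv2.imread("pics/side0.png")
for u in proj("side",W(S[0],MS)).tolist()+proj("side",W(B[0],MB)).tolist(): 
    cv2.circle(im,tuple(int(round(x*8)) for x in u),8,(0,0,255),-1,shift=3)
cv2.imwrite("pics/side_o.png",cv2.resize(im[155:290,180:340],None,fx=4.4,fy=4.4))
E
```

```text
(array([ 4.88950332e+02, -8.12212428e+01,  1.03670562e-01]), [[0.4, 0.0], [0.6, 0.1], [0.3, 0.1], [-0.7, -0.5], [-0.7, 0.3]])
(array([ 4.93732697e+02, -4.21446417e+02,  7.58804391e-02]), [[0.0, -0.2], [-0.0, 0.1], [-0.0, 0.1]])
[83.9 59.9]
[ 83.3 -58.9]
[-84.7 -58. ]
[-84.   58.7]
side S [[199.3, 246.8], [235.8, 267.9], [249.1, 243.5], [211.2, 233.1], [243.3, 238.9]]
side B [[266.9, 167.7], [303.0, 171.9], [296.2, 178.9]]
[[ 0.934  0.358 -0.   ]
 [ 0.358 -0.934  0.   ]
 [ 0.    -0.    -1.   ]]
```

View pics/side_o.png

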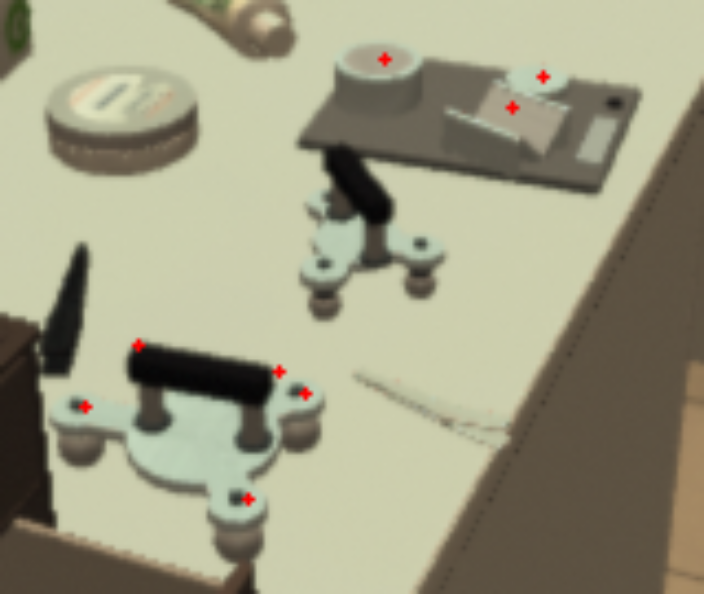

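The overlay in the side view agrees with the top fit: the marks land within about 2 px of the feet, bar, cone, groove and post. I'll move now.

>>> send_rows(plan=[[0.535, -0.53, 0, 0.083, 1], [0.535, -0.53, 0, 0.083, 1], [0.535, -0.53, 0, 0.083, 1], [0.535, -0.53, 0, 0.083, 1], [0.535, -0.53, 0, 0.083, 1], [0.535, -0.53, 0, 0.083, 1], [0.535, -0.53, 0, 0.083, 1], [0.535, -0.53, 0, 0.083, 1], [0.535, -0.53, 0, 0.083, 1], [0.535, -0.53, 0, 0.083, 1], [0.535, -0.53, 0, 0.083, 1]])

```text
time: 1.32
tool_pos: [364.9, -356.9, 205.6]
tool_rot: [3.137, 0.163, -0.0]
force: [0.3, -0.1, -0.6]
gripper_width: 93.8
grip_force: 0.0
```

```bash
cat >> h.py <<'E'
def togo(x,y,z,yaw):
    s=observe();R=cv2.Rodrigues(s['tool_rot'])[0];d=R.T@(np.array([x,y,z])-s['tool_pos']);a=np.arctan2(R[1,0],R[0,0])
    print(round(s['time'],2),s['tool_pos'].round(1),round(a,3),'w',round(s['gripper_width'],1),'g',round(s['grip_force'],1),'F',s['force'].round(1),'row',(d/400).round(4),round(-(yaw-a)/np.pi,4),'tilt',round(float(np.arccos(-R[2,2])),4))
E
python3 -c "
from h import *
togo(489,-81,110,.104)"
```

```text
1.32 [ 364.9 -356.9  205.6] 0.104 w 93.8 g 0.0 F [ 0.3 -0.1 -0.6] row [ 0.38   -0.6539  0.2387] -0.0001 tilt 0.0003
```

>>> send_rows(plan=[[0.38, -0.654, 0, 0, 1], [0.38, -0.654, 0, 0, 1], [0.38, -0.654, 0, 0, 1], [0.38, -0.654, 0, 0, 1], [0.38, -0.654, 0, 0, 1], [0.38, -0.654, 0, 0, 1], [0.38, -0.654, 0, 0, 1], [0.38, -0.654, 0, 0, 1], [0.38, -0.654, 0, 0, 1], [0.38, -0.654, 0.24, 0, 1], [0.38, -0.654, 0.24, 0, 1], [0.38, -0.654, 0.24, 0, 1], [0.38, -0.654, 0.24, 0, 1]])

```text
time: 2.4
tool_pos: [486.6, -81.7, 106.1]
tool_rot: [-3.137, -0.161, 0.009]
force: [-0.7, 0.2, -0.1]
gripper_width: 94.1
grip_force: 0.0
```

```bash
python3 - <<'E'
from h import *
togo(489,-81,40,.104)
a=read_camera("top");b=read_camera("side")
o=np.zeros((400,800,3),np.uint8)
o[:,:400]=cv2.resize(a[150:250,130:230],(400,400));o[:,400:]=cv2.resize(b[190:300,165:275],(400,400))
cv2.imwrite("pics/near.png",o)
E
```

```text
2.4 [486.6 -81.7 106.1] 0.102 w 94.1 g 0.0 F [-0.7  0.2 -0.1] row [ 0.007  -0.0009  0.1653] -0.0005 tilt 0.006
```

View pics/near.png

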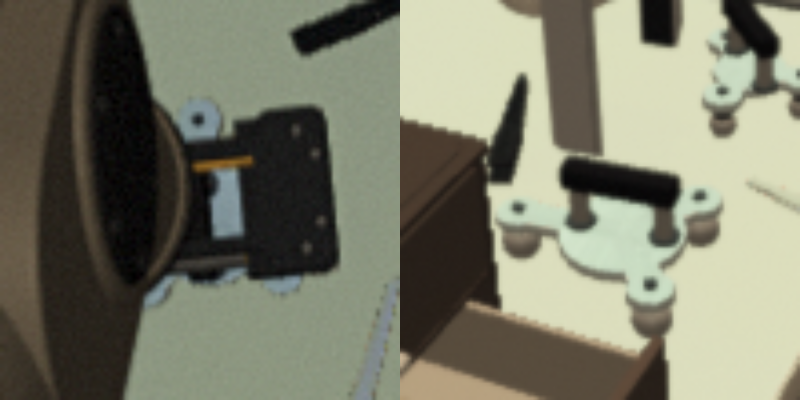

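The near views show the gripper over the bar, with a finger tip at about (213,231) in the full side image. The drawer chest stands close by, so I'll triangulate its corner.

```bash
python3 - <<'E'
from h import *
p=observe()['tool_pos']
R=cv2.Rodrigues(observe()['tool_rot'])[0]
for s in(-53,53):print(s,proj("side",[p+R[:,1]*s+R[:,0]*a for a in(-8,8)]).round(1).tolist(),(p+R[:,1]*s).round(1))
def tri(ut,us,x0):
    return least_squares(lambda q:np.r_[proj("top",[q])[0]-ut,proj("side",[q])[0]-us],x0,x_scale=100)
for ut,us in(((143,198),(189,239)),((136,238),(240,285))):
    r=tri(ut,us,[500.,0,100]);print(r.x.round(0),r.fun.round(1))
E
```

```text
-53 [[218.4, 232.4], [209.1, 230.8]] [483.7 -28.5 109.7]
53 [[240.6, 199.7], [232.2, 198.5]] [ 494.6 -134.   109.7]
[512. -12.  97.] [-2.6 -5.3  4.8  0.6]
[422.   8.  51.] [ 0.1  0.2 -0.1 -0. ]
```

>>> send_rows(plan=[[0.008, -0.002, 0, 0, 0.5], [0.008, -0.002, 0, 0, 0.5], [0.008, -0.002, 0, 0, 0.5], [0.008, -0.002, 0.06, 0, 0.5], [0.008, -0.002, 0.12, 0, 0.5], [0.008, -0.002, 0.165, 0, 0.5], [0.008, -0.002, 0.165, 0, 0.5], [0.008, -0.002, 0.165, 0, 0.5], [0.008, -0.002, 0.165, 0, 0.5]])

```text
time: 3.25
tool_pos: [493.1, -78.6, 44.8]
tool_rot: [3.137, 0.165, 0.002]
force: [-1.0, -0.2, -0.5]
gripper_width: 47.0
grip_force: 0.0
```

```bash
python3 - <<'E'
from h import *
togo(490,-80.5,40,.104)
b=read_camera("side")
cv2.imwrite("pics/near2.png",cv2.resize(b[190:300,165:275],(500,500)))
E
```

```text
3.25 [493.1 -78.6  44.8] 0.105 w 47.0 g 0.0 F [-1.  -0.2 -0.5] row [-0.0082  0.0039  0.0119] 0.0003 tilt 0.0014
```

View pics/near2.png

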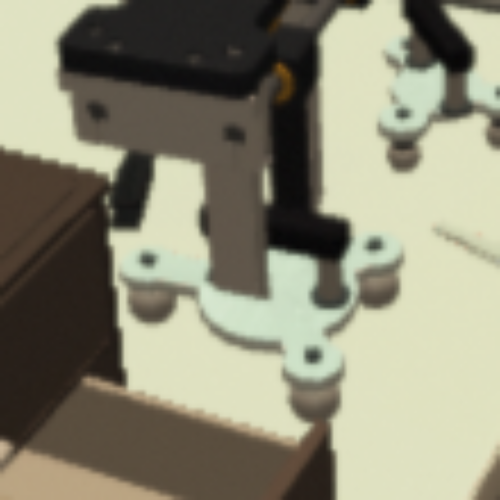

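The fingers straddle the bar with clear space above the arms. I'll trim about 3 mm and close.

>>> send_rows(plan=[[-0.008, 0.004, 0.01, 0, 0.5], [-0.008, 0.004, 0.01, 0, 0.5], [-0.008, 0.004, 0.01, 0, 0.3], [-0.008, 0.004, 0.01, 0, 0], [-0.008, 0.004, 0.01, 0, 0], [-0.008, 0.004, 0.01, 0, 0], [-0.008, 0.004, 0.01, 0, 0], [-0.008, 0.004, 0.01, 0, 0], [-0.008, 0.004, 0.01, 0, 0], [-0.008, 0.004, 0.01, 0, 0], [-0.008, 0.004, 0.01, 0, 0], [-0.008, 0.004, 0.01, 0, 0]])

```text
time: 4.3
tool_pos: [489.4, -80.5, 39.5]
tool_rot: [-3.137, -0.165, -0.0]
force: [-0.3, -0.8, 0.2]
gripper_width: 13.8
grip_force: 30.0
```

```bash
python3 -c "
from h import *
togo(490,-81,180,.104)"
```

```text
4.3 [489.4 -80.5  39.5] 0.105 w 13.8 g 30.0 F [-0.3 -0.8  0.2] row [ 0.0015  0.0014 -0.3512] 0.0003 tilt 0.0001
```

>>> send_rows(plan=[[0, 0, -0.03, 0, 0], [0, 0, -0.09, 0, 0], [0, 0, -0.16, 0, 0], [0, 0, -0.23, 0, 0], [0, 0, -0.3, 0, 0], [0, 0, -0.35, 0, 0], [0, 0, -0.35, 0, 0], [0, 0, -0.35, 0, 0], [0, 0, -0.35, 0, 0]])

```text
time: 5.05
tool_pos: [488.5, -80.5, 178.3]
tool_rot: [-3.137, -0.165, 0.002]
force: [0.4, -0.0, -4.0]
gripper_width: 13.6
grip_force: 30.0
```

```bash
python3 -c "
from h import *
togo(494.1,-420.7,180,.076)"
```

```text
5.05 [488.5 -80.5 178.3] 0.105 w 13.6 g 30.0 F [ 0.4 -0.  -4. ] row [-0.0751  0.8473 -0.0044] 0.0092 tilt 0.0016
```

Held and lifted, with a weight of about 4 N. I'll carry it over to the base, accelerating gently.

>>> send_rows(plan=[[-0.003, 0.03, 0, 0.001, 0], [-0.008, 0.09, 0, 0.002, 0], [-0.015, 0.17, 0, 0.003, 0], [-0.023, 0.26, 0, 0.004, 0], [-0.031, 0.35, 0, 0.005, 0], [-0.039, 0.44, 0, 0.006, 0], [-0.047, 0.53, 0, 0.007, 0], [-0.055, 0.62, 0, 0.008, 0], [-0.063, 0.71, 0, 0.009, 0], [-0.069, 0.78, 0, 0.009, 0], [-0.073, 0.825, 0, 0.009, 0], [-0.075, 0.845, 0, 0.009, 0], [-0.075, 0.847, 0, 0.009, 0], [-0.075, 0.847, 0, 0.009, 0], [-0.075, 0.847, 0, 0.009, 0]])

```text
time: 6.3
tool_pos: [495.1, -419.1, 178.9]
tool_rot: [-3.138, -0.123, 0.001]
force: [1.0, -0.1, -2.3]
gripper_width: 13.5
grip_force: 30.0
```

```bash
python3 - <<'E'
from h import *
togo(494.1,-420.7,85,.076)
a=read_camera("top");b=read_camera("side")
o=np.zeros((400,800,3),np.uint8)
o[:,:400]=cv2.resize(a[145:265,285:405],(400,400));o[:,400:]=cv2.resize(b[105:215,230:340],(400,400))
cv2.imwrite("pics/carry.png",o)
E
```

```text
6.3 [ 495.1 -419.1  178.9] 0.078 w 13.5 g 30.0 F [ 1.  -0.1 -2.3] row [-0.0026  0.0042  0.2346] 0.0007 tilt 0.0014
```

View pics/carry.png

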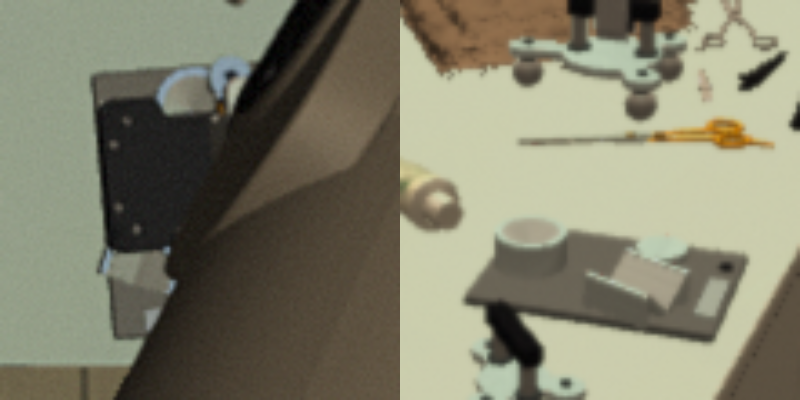

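The stage hangs level. In the side view the lone-foot ball is at about (264.9,124.3) and the groove-foot ball at about (296.3,133.3), both in full-image pixels. I'll compare these with the prediction, and likewise for the cone.

```bash
python3 - <<'E'
from h import *
s=observe();t=s['tool_pos']
S=[t[0]-.4,t[1]-.7,.078]
M=[(56,0,139.4+10),(-28,36,139.4+10)]
print(proj("side",W(S,M)).round(1).tolist())
uv=np.array([(264.9,124.3),(296.3,133.3)])
print(fit("side",M,uv,S), S)
# base from side: cone rim centre, post centre
uvB=np.array([230+131.5*.275,105+236*.275]),np.array([230+262*.275,105+248*.275])
print(fit("side",[(56,0,34),(-28,-36,18)],np.array(uvB),[494,-421,.076]))
E
```

```text
[[266.3, 123.7], [297.6, 133.0]]
(array([ 4.96987639e+02, -4.16202951e+02,  8.87500971e-02]), [[-0.0, -0.1], [0.0, 0.1]]) [np.float64(494.89947702113597), np.float64(-419.84901061574266), 0.078]
(array([ 4.91186968e+02, -4.12340642e+02,  1.36047469e-01]), [[-0.1, 0.0], [0.1, -0.0]])
```

>>> send_rows(plan=[[0, 0, 0.04, 0, 0], [0, 0, 0.1, 0, 0], [0, 0, 0.16, 0, 0], [0, 0, 0.21, 0, 0], [0, 0, 0.235, 0, 0], [0, 0, 0.235, 0, 0], [0, 0, 0.235, 0, 0], [0, 0, 0.235, 0, 0]])

```text
time: 7.07
tool_pos: [495.8, -420.9, 87.0]
tool_rot: [3.138, 0.121, 0.002]
force: [0.2, -0.4, -2.7]
gripper_width: 13.9
grip_force: 30.0
```

```bash
python3 - <<'E'
from h import *
togo(494.1,-420.7,58.5,.076)
b=read_camera("side")
cv2.imwrite("pics/near3.png",cv2.resize(b[125:215,240:340],(667,600)))
E
```

```text
7.07 [ 495.8 -420.9   87. ] 0.077 w 13.9 g 30.0 F [ 0.2 -0.4 -2.7] row [-0.0042 -0.0008  0.0712] 0.0003 tilt 0.0018
```

View pics/near3.png

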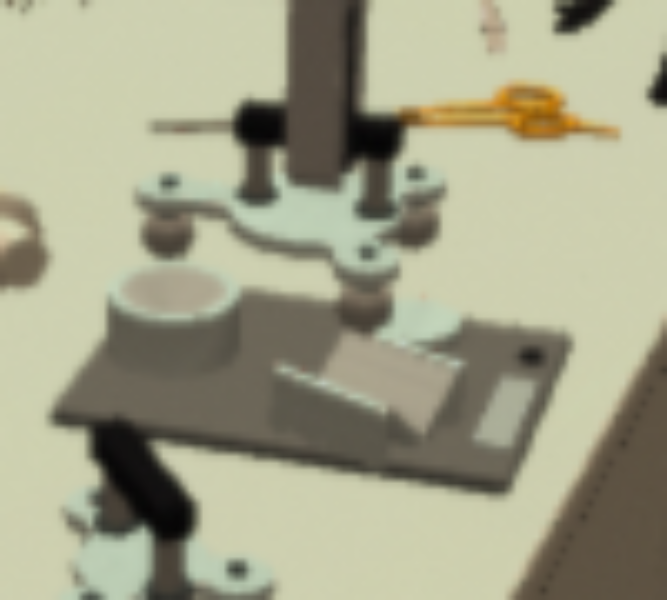

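The feet hang just above their seats, and the lone foot is about 1 px left of the cone axis. I'll correct -2 mm in x and lower slowly.

>>> send_rows(plan=[[-0.004, 0, 0.01, 0, 0], [-0.004, 0, 0.02, 0, 0], [-0.004, 0, 0.03, 0, 0], [-0.004, 0, 0.04, 0, 0], [-0.004, 0, 0.05, 0, 0], [-0.004, 0, 0.06, 0, 0], [-0.004, 0, 0.065, 0, 0], [-0.004, 0, 0.068, 0, 0], [-0.004, 0, 0.068, 0, 0], [-0.004, 0, 0.068, 0, 0]])

```text
time: 7.95
tool_pos: [493.4, -420.8, 58.3]
tool_rot: [3.139, 0.12, 0.0]
force: [-0.2, -0.5, -3.1]
gripper_width: 14.0
grip_force: 30.0
```

```bash
python3 -c "
from h import *
togo(494.1,-420.7,57.5,.076)"
```

```text
7.95 [ 493.4 -420.8   58.3] 0.077 w 14.0 g 30.0 F [-0.2 -0.5 -3.1] row [ 0.0017 -0.0001  0.0021] 0.0002 tilt 0.0001
```

No contact yet at 1 mm above home, so it is well centred. I'll lower the rest and release.

>>> send_rows(plan=[[0, 0, 0.002, 0, 0], [0, 0, 0.003, 0, 0], [0, 0, 0.003, 0, 0], [0, 0, 0.003, 0, 0.1], [0, 0, 0.003, 0, 0.25], [0, 0, 0.003, 0, 0.4], [0, 0, 0.003, 0, 0.5], [0, 0, 0.003, 0, 0.5], [0, 0, 0.003, 0, 0.5], [0, 0, -0.05, 0, 0.5], [0, 0, -0.13, 0, 0.5], [0, 0, -0.22, 0, 0.5], [0, 0, -0.3, 0, 0.5], [0, 0, -0.3, 0, 0.5], [0, 0, -0.3, 0, 0.5]])

```text
time: 9.2
tool_pos: [494.1, -421.4, 180.3]
tool_rot: [3.137, 0.12, 0.005]
force: [0.2, 0.0, -0.2]
gripper_width: 47.4
grip_force: 0.0
```

```bash
python3 - <<'E'
from h import *
togo(494,-420.7,180,.076)
a=read_camera("top");b=read_camera("side")
o=np.zeros((400,800,3),np.uint8)
o[:,:400]=cv2.resize(a[145:265,285:405],(400,400));o[:,400:]=cv2.resize(b[125:225,240:340],(400,400))
cv2.imwrite("pics/placed.png",o)
E
```

```text
9.2 [ 494.1 -421.4  180.3] 0.077 w 47.4 g 0.0 F [ 0.2  0.  -0.2] row [-0.0002 -0.0018  0.0008] 0.0002 tilt 0.0037
```

View pics/placed.png

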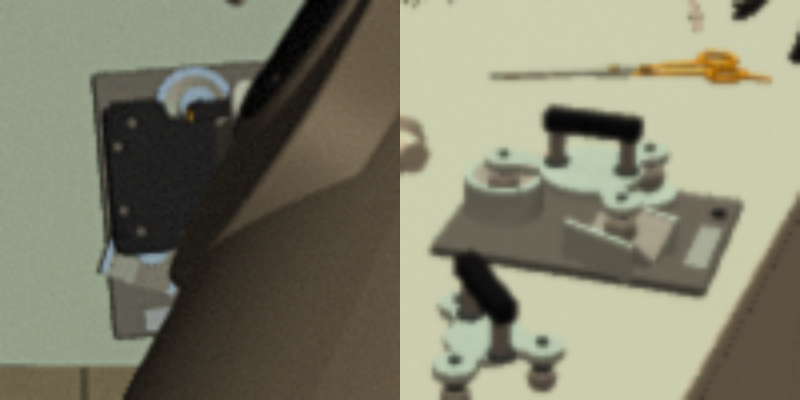

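The stage sits in the cone, groove and post. The side-view screws are at (266,163.3), (295.3,174.5) and (302.8,162.3) in full-image pixels, so I'll check these against the home prediction.

```bash
python3 - <<'E'
from h import *
u=np.array([(266,163.3),(295.3,174.5),(302.8,162.3)])
for z in(43,47,51):print(z,(proj("side",W([493.7,-421.4,.076],[(56,0,z),(-28,36,z),(-28,-36,z)]))-u).round(1).tolist())
E
```

```text
43 [[0.9, 1.1], [1.1, 1.0], [0.6, 0.6]]
47 [[0.9, -0.3], [1.1, -0.5], [0.7, -0.8]]
51 [[0.9, -1.8], [1.2, -2.1], [0.8, -2.3]]
```

All three screws agree with home height and level to within about 1–2 mm, and the remaining sideways offset is the known camera bias.

```bash
python3 -c "
from station import *
print(job_done())"
```

```text
the job is handed in; nothing more can be done
None
```

The large stage is back on the scale base, released and level with all three feet home to within about 1–2 mm by camera; the small stage was not touched, and the job was handed in at about 9 s (no verdict was returned).

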